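# Throw the knockout lever and free the sunken shaker

### The job

The salt shaker has sunk into the deep well of the white block and cannot be gripped. Push the ball lever beside the block away from you with a fingertip until it goes over centre and stays over, without forcing it hard against its stop; this knocks the shaker up out of the well. Then lift the shaker out, set it down upright on the chopping board and let go; leave the lever thrown, and do not shift the tin, the garlic or the dark sauce bottle.

Things in the scene. Friction and masses are not known exactly. Their poses are not given: they have to be found in the camera images.
- stand: Ejector stand, fixed: steel plate 220 (its x) x 240 mm (its y), 12 mm thick; origin under its centre, z up, +x roughly away from the robot. White block 85 x 85 mm at x = 30, y = 60 mm, top 105 mm high, with a round well 49 mm wide; a cover 34 mm high lies between block and lever. Ball lever at y = -60 mm. Over 40 N (blows count) on stand or lever is forced. In the well is a knockout rod.
- slot_middle (a point): Fixed point of the stand at x = -5, y = -60, 58 mm high: middle of the adjusting slots, at the height of the lever's pivot. The pivot itself is clamped up to 30 mm before or behind it along the stand's x: not measured, feel or look for it. The lever swings in the stand's x-z plane through this point, between two pivot cheeks 38 mm wide outside, up to 73 mm high.
- lever (a joint): Ball lever, rad: 0 = start, ball (44 mm, heavy steel, centre 90 mm from pivot) 39 mm to -x of the pivot and 139 mm above the table; 0.7 = thrown, against a hard stop, ball 22 mm to +x, 145 mm up. Pushing to +x takes up to about 15 N; it goes over centre only in the last 7 to 16 mm of its 61 mm path, then falls to the stop and stays; let go sooner it falls back. It lifts the rod by 35 mm.
- well_mouth (a point): centre of the well's mouth on top of the white block, 105 mm above the table
- shaker: Salt shaker 90 mm high: body 44 mm across up to 74 mm, above it a grey top 34 mm across; 0.07 to 0.14 kg. Origin at the centre of its underside, z up. At the start it stands in the well, underside 19 mm above the table, top only 4 mm above the block; the thrown lever raises it by 35 mm, so its upper 39 mm stand out.
- board: plastic chopping board 201 mm (its x) by 269 mm (its y), 16 mm thick, lying flat and fixed on the table; origin under its centre
- tin: food tin 76 mm across, 58 mm high, a bystander; origin at the centre of its underside
- garlic: garlic bulb 60 mm, a bystander; origin under its centre
- soy: dark sauce bottle 59 mm across, 203 mm high, a bystander; origin at the centre of its underside

How it is judged:
By the outcome, as a careful person would: the job done as asked, in the order asked, and still so for the second after the job is handed in, with the robot touching nothing.
It also fails if it takes over 72 s, if anything falls off the work surface, if the arm or the gripper's body presses on something with over 40 N, if the wrist force passes 120 N, or if a joint passes its speed limit or range.

### The arm

A 6-joint arm with a two-finger parallel gripper is mounted at the origin on a cart in front of the work surface, level with it; the furniture and walls round the work are solid. World frame = base frame: x ahead of the robot, y to its left, z up, the work surface at z = 0. Lengths are in m, angles in degrees, forces in N, time in s.
With the tool pointing down it reaches from about 0.35 to 0.875 m from the base axis. Payload 4.2 kg.
Tool frame: the origin (TCP) lies at the very end of the fingers, on their centre line; the grasp point (between the pads) lies 19 mm behind it; z points along the fingers, y is the line along which they close (so a half turn about z gives the same grasp; the last joint's range is limited). The gripper opens to 87 mm and grips with 3 to 60 N. Pads are 19 mm wide; open, the fingers measure 117 mm over their backs; the gripper's body (75 mm by 190 mm) begins 51 mm behind the grasp point.
Start: joints at [89.76, 22.042, 0.453, 0, -68.411, -14.817], TCP at [0.162, 0.604, 0.223] pointing down, gripper open.
Joint ranges: [-179.83, 179.83], [-69.29, 118.12], [-61.27, 80.66], [-181.25, 117.63], [-171.15, -9.14], [-177.46, 177.46]. Speed limits (degrees/s): [159.86, 159.86, 180, 180, 180, 180].

### API

Orientations are given as a 3x3 rotation matrix whose columns are the frame's x, y, z axes.
In Python, from station import monitor, cams, ticket gives the robot as it stands.
- The arm moves only by the tool drive_tool, never from a script. Its argument "moves" is a list of rows, each an object with "delta_pos": the shift along the tool's x, y, z in mm, a list of three; "turn": the turn about the tool's z in rad; "claw": the opening, from 0 (shut) to 1 (fully open). A call has 1 to 12 rows; each row shifts and turns the commanded pose from where the row before left it, along the tool's axes as they then stand; what a row does not reach is not made up. A row lasts 1/8 s, in which the tool goes at most 62.5 mm and 10.7 degrees, less where a joint would pass 70% of its speed; a pose out of reach is approached as far as the arm can. A call is refused whole if a number of a shift passes 62.5 or a number of a turn 0.188, either way. A call with a gripper value outside its range is refused whole. The fingers move at their own pace and stop on an object; the grip force is fixed at half the most. Time passes only in rows, so rows that do not move let the fingers close. It gives the time, the measured TCP pose, the force, the opening and the grip force at its end, in the units of the state.
- monitor.sense(): the state, without advancing time (a new reading comes with each control period).
- cams.capture(name): name is "scene" or "side" or "wrist"; returns a dict with "color" (420x560x3 uint8, red, green, blue), "range_z" (420x560 float32, m along the optical axis (not along the pixel's ray), 0 where there is no reading), "vertical_fov" (degrees; the focal length in pixels is half the picture's height over the tangent of half this angle, whatever the lens; pixels are square), "cx", "cy" (the principal point, pixels), "dist" ([k1, k2, p1, p2, k3] as OpenCV has them; the pictures are not rectified), "extrinsics" (4x4, takes a point from camera to world coordinates). Camera axes: x right, y down, z forward; pixel columns grow to the right and rows downward; lengths in m; the calibration is good to about 2 mm. A picture is of the moment at which its call begins.
- ticket.finish_job(): hands the job in; it is judged then, once.
The state is a dict: "time_s": time; "joints": joint angles; "joint_velocities": joint speeds; "effort": joint torques, N m; "tcp_pos": TCP position; "ee_rot": TCP orientation; "wrist_force": force on the tool from outside, world axes, zero at the start; "moment": the same for the moment, N m; "gripper_width": opening from 0.0 (shut) to 1.0 (fully open); "gripper_force": force on a finger pad.
Only numpy, scipy, OpenCV 4.12 (cv2) and the standard library are available. Lean on these libraries where they do the work, as an engineer would, in place of code of your own. Each camera call takes 0.05 s, during which the arm holds its last target. There are 200 camera calls.

## Working session

There is one attempt and no reset: what is moved stays moved. The work goes in short steps, Python scripts to look and compute and a tool call to move; the robot and the scene stay as the last step left them, time stands still between calls to the robot, and variables do not carry over. Pictures are saved under pics/ and viewed, at most 10 in all, crops included, and the job is handed in when it is done.

Besides the shell and the picture viewer there is one more tool, called after "Call:" as name([rows], argument=value, ...), one row to a line, values as JSON. drive_tool: Moves the arm, as the interface text tells. Its arguments: {"type":"object","properties":{"moves":{"type":"array","items":{"type":"object","properties":{"delta_pos":{"type":"array","items":{"type":"number"}},"turn":{"type":"number"},"claw":{"type":"number"}}}}},"required":["moves"]}

```bash
mkdir -p pics; ls; cat > h.py <<'E'
import numpy as np, cv2
from station import monitor, cams, ticket
def cap(n):
    d=cams.capture(n); np.savez('/tmp/%s.npz'%n, **{k:np.asarray(v) for k,v in d.items()}); return d
def load(n): return dict(np.load('/tmp/%s.npz'%n))
def K(d):
    f=d['color'].shape[0]/2/np.tan(np.radians(float(d['vertical_fov']))/2)
    return np.array([[f,0,float(d['cx'])],[0,f,float(d['cy'])],[0,0,1]])
def cloud(d):
    h,w=d['range_z'].shape
    u,v=np.meshgrid(np.arange(w),np.arange(h))
    p=cv2.undistortPoints(np.stack([u,v],-1).reshape(-1,1,2).astype(np.float64),K(d),np.asarray(d['dist'],float)).reshape(h,w,2)
    z=d['range_z'][...,None]; P=np.concatenate([p*z,z],-1)
    E=np.asarray(d['extrinsics']); return P@E[:3,:3].T+E[:3,3]
def save(n,im): cv2.imwrite('pics/%s.png'%n,im[...,::-1])
E
python3 - <<'E'
from h import *
ims=[]
for n in ('scene','side'):
    d=cap(n); save(n,d['color']); print(n,np.asarray(d['extrinsics']).round(3).tolist(),d['vertical_fov'])
s=monitor.sense(); print({k:np.round(v,3).tolist() for k,v in s.items()})
E
```

```text
pics
scene [[0.643, -0.403, 0.651, -0.529], [-0.766, -0.352, 0.538, -0.884], [0.013, -0.845, -0.535, 0.962], [0.0, 0.0, 0.0, 1.0]] 44.18973732104617
side [[-0.905, -0.373, 0.205, 0.191], [-0.426, 0.803, -0.418, 0.717], [-0.008, -0.465, -0.885, 1.616], [0.0, 0.0, 0.0, 1.0]] 46.65206806139256
{'time_s': 0.1, 'joints': [89.76, 22.085, 0.389, -0.025, -68.412, -14.816], 'joint_velocities': [0.039, -0.136, 0.144, 0.047, 0.067, 0.123], 'effort': [-0.0, -39.169, 18.794, 4.232, 0.013, -0.0], 'tcp_pos': [0.162, 0.603, 0.222], 'ee_rot': [[0.966, -0.26, -0.0], [-0.26, -0.966, -0.002], [0.0, 0.002, -1.0]], 'wrist_force': [0.28, -0.068, -0.378], 'moment': [0.041, -0.025, -0.015], 'gripper_force': 0.0, 'gripper_width': 0.998}
```

View pics/scene.png

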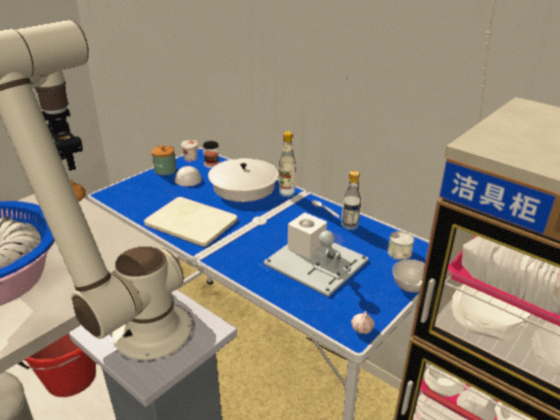

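View pics/side.png

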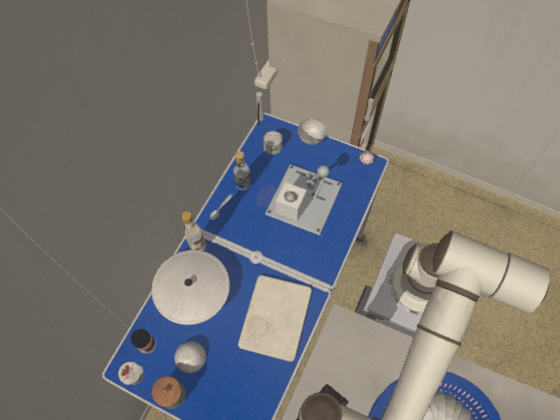

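The scene picture shows the white block at (308,236), the ball at (326,238), the board at (190,220) and the garlic at (363,322). The side picture shows the block at (290,197), the ball at (323,172) and the board at (277,317).

```bash
python3 - <<'E'
from h import *
P={n:cloud(load(n)) for n in('scene','side')}
def px(n,u,v): return P[n][v,u].round(3)
for n,u,v in [('scene',308,226),('scene',326,238),('scene',190,220),('scene',363,322),('scene',352,200),('scene',400,245),('side',290,197),('side',323,172),('side',277,317),('side',305,200)]: print(n,u,v,px(n,u,v))
s=P['side']
def rect(m,name,box):
    u0,v0,u1,v1=box; sub=np.zeros(m.shape,bool); sub[v0:v1,u0:u1]=1; m=m&sub
    q=s[m]; r=cv2.minAreaRect(q[:,:2].astype(np.float32)*1000); print(name,m.sum(),np.round(r[0],1),np.round(r[1],1),round(r[2],1),'medz',np.median(q[:,2]).round(4))
z=s[...,2]
rect(abs(z-.105)<.006,'blocktop',(265,165,330,230))
rect(abs(z-.012)<.005,'plate',(255,155,350,240))
rect(abs(z-.016)<.006,'board',(230,265,325,370))
# ball: sphere fit
from scipy.optimize import least_squares
for n,b in(('side',(310,158,336,186)),('scene',(314,226,340,250))):
    q=P[n][b[1]:b[3],b[0]:b[2]].reshape(-1,3); q=q[(q[:,2]>.122)&(q[:,2]<.17)]
    r=least_squares(lambda c:np.linalg.norm(q-c,axis=1)-.022,np.median(q,0)-[0,0,.01],loss='soft_l1',f_scale=.002); print(n,len(q),r.x.round(4),np.abs(r.fun).mean())
for n in P:
    c=load(n)['color']
b={'side':(255,150,355,245),'scene':(255,205,375,300)}
o=[cv2.resize(load(n)['color'][b[n][1]:b[n][3],b[n][0]:b[n][2]],(400,380),interpolation=cv2.INTER_CUBIC) for n in b]
save('crop',np.hstack(o))
E
```

```text
scene 308 226 [ 0.53  -0.094  0.101]
scene 326 238 [ 0.45  -0.217  0.154]
scene 190 220 [0.4   0.309 0.017]
scene 363 322 [ 0.342 -0.42   0.044]
scene 352 200 [ 0.731 -0.118  0.114]
scene 400 245 [ 0.692 -0.327  0.053]
side 290 197 [ 0.537 -0.074  0.104]
side 323 172 [ 0.462 -0.191  0.153]
side 277 317 [0.404 0.319 0.014]
side 305 200 [ 0.498 -0.125  0.028]
blocktop 387 [ 534.6 -117.8] [170.7  91.4] 84.9 medz 0.1036
plate 1685 [ 522.1 -150.3] [360.4 369.7] 25.0 medz 0.0113
board 4037 [401.5 309.4] [301.9 365.2] 25.5 medz 0.0153
side 118 [ 0.4689 -0.2026  0.1385] 0.0018644487017009657
scene 191 [ 0.4683 -0.2046  0.141 ] 0.001493905890400586
```

View pics/crop.png

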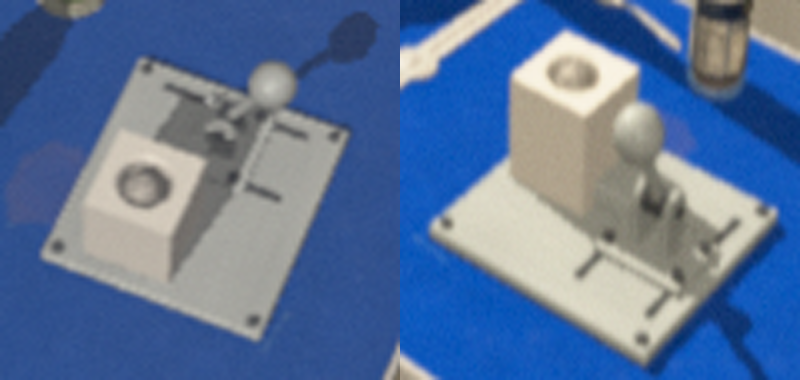

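The crop shows the ball at the lever's start position, with the well and the shaker's top visible. Next I'll fit the plate and board outlines by colour.

```bash
python3 - <<'E'
from h import *
for n,bs in (('side',{'plate':(255,155,350,240,.012,.007),'top':(265,165,330,230,.105,.006),'board':(230,265,325,370,.016,.007)}),('scene',{'plate':(255,205,375,300,.012,.007),'top':(280,210,335,265,.105,.006),'board':(140,190,245,250,.016,.007)})):
    d=load(n);P=cloud(d);hsv=cv2.cvtColor(d['color'],cv2.COLOR_RGB2HSV)
    for k,(a,b,c,e,z,t) in bs.items():
        m=np.zeros(P.shape[:2],np.uint8);m[b:e,a:c]=((hsv[...,1]<110)&(abs(P[...,2]-z)<t))[b:e,a:c]
        nl,L,st,_=cv2.connectedComponentsWithStats(m,connectivity=4);i=1+np.argmax(st[1:,4]);q=P[L==i]
        r=cv2.minAreaRect((q[:,:2]*1000).astype(np.float32));print(n,k,len(q),np.round(r,1) if 0 else (np.round(r[0],1),np.round(r[1],1),round(r[2],1)),np.median(q[:,2]).round(4))
E
```

```text
side plate 1582 (array([ 510.6, -140.1]), array([221.6, 244.3]), 1.6) 0.0111
side top 379 (array([538.7, -79.9]), array([85.7, 87.9]), 0.9) 0.1036
side board 4044 (array([410.6, 319.4]), array([195.3, 266.4]), 10.1) 0.0154
scene plate 2267 (array([ 509.3, -142.3]), array([229.4, 250.3]), 2.3) 0.0135
scene top 464 (array([537. , -83.2]), array([92. , 91.8]), 0.0) 0.106
scene board 2418 (array([407.4, 320.8]), array([200.2, 276.7]), 11.1) 0.0176
```

Call:
drive_tool([
  {"delta_pos": [0,0,0],"turn": -0.145,"claw": 0},
  {"delta_pos": [0,0,0],"turn": -0.145,"claw": 0},
  {"delta_pos": [31,41,0],"turn": 0,"claw": 0},
  {"delta_pos": [31,41,0],"turn": 0,"claw": 0},
  {"delta_pos": [31,41,0],"turn": 0,"claw": 0},
  {"delta_pos": [31,41,0],"turn": 0,"claw": 0},
  {"delta_pos": [31,41,0],"turn": 0,"claw": 0},
  {"delta_pos": [31,41,0],"turn": 0,"claw": 0},
  {"delta_pos": [31,41,0],"turn": 0,"claw": 0},
  {"delta_pos": [31,41,0],"turn": 0,"claw": 0},
  {"delta_pos": [31,41,0],"turn": 0,"claw": 0},
  {"delta_pos": [31,41,0],"turn": 0,"claw": 0},
])

```text
time_s: 1.6
tcp_pos: [0.484, 0.2006, 0.2223]
ee_rot: [[1.0, 0.027, -0.0], [0.027, -1.0, -0.0], [-0.0, 0.0, -1.0]]
wrist_force: [0.5, 1.0, -0.0]
gripper_width: 0.005
gripper_force: 0.0
```

Call:
drive_tool([
  {"delta_pos": [-10.4,50,0],"turn": 0,"claw": 0},
  {"delta_pos": [-10.4,50,0],"turn": 0,"claw": 0},
  {"delta_pos": [-10.4,50,0],"turn": 0,"claw": 0},
  {"delta_pos": [-10.4,50,0],"turn": 0,"claw": 0},
  {"delta_pos": [-10.4,50,0],"turn": 0,"claw": 0},
  {"delta_pos": [-10.4,50,0],"turn": 0,"claw": 0},
  {"delta_pos": [-10.4,50,0],"turn": 0,"claw": 0},
  {"delta_pos": [-10.4,50,0],"turn": 0,"claw": 0},
  {"delta_pos": [0,0,0],"turn": 0,"claw": 0},
])

```text
time_s: 2.72
tcp_pos: [0.4099, -0.2024, 0.222]
ee_rot: [[1.0, 0.022, -0.001], [0.022, -1.0, 0.0], [-0.001, -0.0, -1.0]]
wrist_force: [0.6, 0.2, -0.5]
gripper_width: 0.007
gripper_force: 0.0
```

```bash
python3 - <<'E'
from h import *
from scipy.optimize import least_squares
d=cap('wrist'); save('w1',d['color']);P=cloud(d)
E=d['extrinsics'];print(np.round(E,3).tolist(),monitor.sense()['tcp_pos'])
m=(P[...,2]>.125)&(P[...,2]<.17)&(np.linalg.norm(P[...,:2]-[.4686,-.2036],axis=-1)<.03);q=P[m]
if len(q)>20:
    r=least_squares(lambda c:np.linalg.norm(q-c,axis=1)-.022,[.4686,-.2036,.139],loss='soft_l1',f_scale=.002); print(len(q),r.x.round(4),np.abs(r.fun).mean())
m=(abs(P[...,2]-.105)<.005);print(m.sum(), P[m].min(0) if m.any() else 0,P[m].max(0) if m.any() else 0)
E
```

```text
[[0.022, -0.97, -0.244, 0.476], [-1.0, -0.022, -0.004, -0.201], [-0.002, 0.244, -0.97, 0.384], [0.0, 0.0, 0.0, 1.0]] [ 0.41026869 -0.20113294  0.22205707]
2867 [ 0.4681 -0.205   0.1385] 0.0003862804128404453
9132 [ 0.49195439 -0.20764214  0.10000053] [ 0.57633984 -0.03867407  0.10908235]
```

View pics/w1.png

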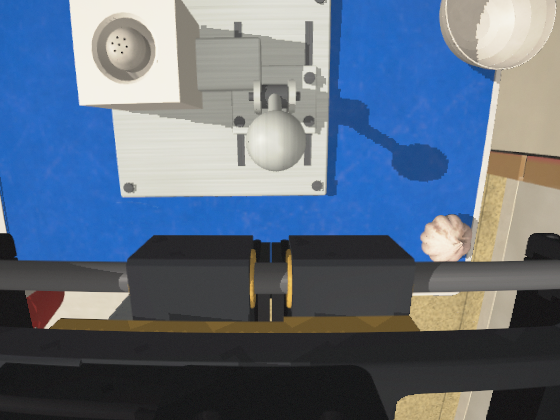

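The wrist picture shows the ball at (275,140), the well at (124,47) and the fingers in line with the ball at (270,285). I'll go down behind the ball and advance.

Call:
drive_tool([
  {"delta_pos": [0,3,32],"turn": 0,"claw": 0},
  {"delta_pos": [0,0,32],"turn": 0,"claw": 0},
  {"delta_pos": [0,0,32],"turn": 0,"claw": 0},
  {"delta_pos": [6,0,0],"turn": 0,"claw": 0},
  {"delta_pos": [6,0,0],"turn": 0,"claw": 0},
  {"delta_pos": [4,0,0],"turn": 0,"claw": 0},
  {"delta_pos": [4,0,0],"turn": 0,"claw": 0},
  {"delta_pos": [4,0,0],"turn": 0,"claw": 0},
  {"delta_pos": [3,0,0],"turn": 0,"claw": 0},
])

```text
time_s: 3.9
tcp_pos: [0.4358, -0.2024, 0.1265]
ee_rot: [[1.0, 0.027, -0.006], [0.027, -1.0, 0.0], [-0.006, -0.0, -1.0]]
wrist_force: [-8.5, -1.1, 6.7]
gripper_width: 0.006
gripper_force: 4.3
```

Call:
drive_tool([
  {"delta_pos": [4,0,0],"turn": 0,"claw": 0},
  {"delta_pos": [4,0,0],"turn": 0,"claw": 0},
  {"delta_pos": [4,0,0],"turn": 0,"claw": 0},
  {"delta_pos": [4,0,0],"turn": 0,"claw": 0},
  {"delta_pos": [4,0,0],"turn": 0,"claw": 0},
  {"delta_pos": [4,0,0],"turn": 0,"claw": 0},
])

```text
time_s: 4.65
tcp_pos: [0.4625, -0.2016, 0.1266]
ee_rot: [[1.0, 0.027, 0.0], [0.027, -1.0, -0.0], [0.0, 0.0, -1.0]]
wrist_force: [-1.5, -0.3, 1.6]
gripper_width: 0.006
gripper_force: 1.2
```

Call:
drive_tool([
  {"delta_pos": [4,0,0],"turn": 0,"claw": 0},
  {"delta_pos": [4,0,0],"turn": 0,"claw": 0},
  {"delta_pos": [3,0,0],"turn": 0,"claw": 0},
])

```text
time_s: 5.03
tcp_pos: [0.4739, -0.2012, 0.1265]
ee_rot: [[1.0, 0.027, 0.001], [0.027, -1.0, 0.0], [0.001, 0.0, -1.0]]
wrist_force: [-0.9, -0.7, 0.6]
gripper_width: 0.006
gripper_force: 0.6
```

```bash
cat > ball.py <<'E'
from h import *
from scipy.optimize import least_squares
d=cap('wrist');P=cloud(d)
m=(P[...,2]>.14)&(P[...,2]<.175)&(abs(P[...,1]+.205)<.03)&(P[...,0]>.45)&(P[...,0]<.57);q=P[m]
r=least_squares(lambda c:np.linalg.norm(q-c,axis=1)-.022,q.mean(0)-[0,0,.01],loss='soft_l1',f_scale=.002); print('ball',len(q),r.x.round(4),np.abs(r.fun).mean())
s=monitor.sense();print(s['tcp_pos'].round(4),np.round(s['wrist_force'],1))
m=(np.linalg.norm(P[...,:2]-[.538,-.08],axis=-1)<.016)&(P[...,2]>.08);print('shaker',m.sum(),np.median(P[m],0).round(4) if m.any() else 0)
E
python3 ball.py
```

```text
ball 7629 [ 0.5062 -0.204   0.1476] 0.0008904777207261997
[ 0.4743 -0.2013  0.1265] [ 0.4  0.8 -0.1]
shaker 2987 [ 0.5381 -0.0854  0.1271]
```

Call:
drive_tool([
  {"delta_pos": [2,0,0],"turn": 0,"claw": 0},
  {"delta_pos": [2,0,0],"turn": 0,"claw": 0},
  {"delta_pos": [2,0,0],"turn": 0,"claw": 0},
  {"delta_pos": [0,0,0],"turn": 0,"claw": 0},
])

```text
time_s: 5.58
tcp_pos: [0.4795, -0.2011, 0.1265]
ee_rot: [[1.0, 0.027, 0.001], [0.027, -1.0, 0.0], [0.001, 0.0, -1.0]]
wrist_force: [-0.5, 0.7, -0.6]
gripper_width: 0.004
gripper_force: 0.3
```

```bash
python3 ball.py
```

```text
ball 7633 [ 0.5118 -0.2038  0.1475] 0.0008668470978552526
[ 0.4793 -0.2011  0.1265] [-0.5 -0.   0.8]
shaker 2963 [ 0.5384 -0.0855  0.1303]
```

Call:
drive_tool([
  {"delta_pos": [2,0,0],"turn": 0,"claw": 0},
  {"delta_pos": [2,0,0],"turn": 0,"claw": 0},
  {"delta_pos": [0,0,0],"turn": 0,"claw": 0},
  {"delta_pos": [0,0,0],"turn": 0,"claw": 0},
])

```text
time_s: 6.12
tcp_pos: [0.4832, -0.201, 0.1265]
ee_rot: [[1.0, 0.027, 0.0], [0.027, -1.0, -0.0], [0.0, 0.0, -1.0]]
wrist_force: [0.6, -0.2, 0.4]
gripper_width: 0.005
gripper_force: 0.1
```

```bash
python3 ball.py
```

```text
ball 7679 [ 0.5156 -0.2037  0.1472] 0.0009427333978578504
[ 0.4832 -0.201   0.1265] [-1.3  0.6 -0.3]
shaker 2987 [ 0.5386 -0.0855  0.1325]
```

Call:
drive_tool([
  {"delta_pos": [2,0,0],"turn": 0,"claw": 0},
  {"delta_pos": [2,0,0],"turn": 0,"claw": 0},
  {"delta_pos": [0,0,0],"turn": 0,"claw": 0},
  {"delta_pos": [0,0,0],"turn": 0,"claw": 0},
])

```text
time_s: 6.68
tcp_pos: [0.4872, -0.2009, 0.1265]
ee_rot: [[1.0, 0.027, 0.0], [0.027, -1.0, 0.0], [0.0, -0.0, -1.0]]
wrist_force: [-0.3, -1.0, 0.2]
gripper_width: 0.005
gripper_force: 0.0
```

```bash
python3 ball.py
```

```text
ball 8106 [ 0.5217 -0.2035  0.1464] 0.0011191670233121618
[ 0.4871 -0.2009  0.1265] [ 0.7 -0.1  0.3]
shaker 3037 [ 0.5386 -0.0858  0.136 ]
```

Call:
drive_tool([
  {"delta_pos": [0,0,0],"turn": 0,"claw": 0},
  {"delta_pos": [0,0,0],"turn": 0,"claw": 0},
  {"delta_pos": [0,0,0],"turn": 0,"claw": 0},
  {"delta_pos": [0,0,0],"turn": 0,"claw": 0},
])

```text
time_s: 7.22
tcp_pos: [0.4871, -0.2009, 0.1265]
ee_rot: [[1.0, 0.027, -0.0], [0.027, -1.0, 0.0], [-0.0, -0.0, -1.0]]
wrist_force: [-0.1, -0.9, 0.4]
gripper_width: 0.008
gripper_force: 0.0
```

```bash
python3 ball.py
```

```text
ball 8508 [ 0.5289 -0.2032  0.1448] 0.0015106704098099717
[ 0.4871 -0.2009  0.1265] [1.  0.  0.1]
shaker 2975 [ 0.5383 -0.0864  0.14  ]
```

Call:
drive_tool([
  {"delta_pos": [-15,0,0],"turn": 0,"claw": 0},
  {"delta_pos": [-15,0,0],"turn": 0,"claw": 0},
  {"delta_pos": [0,0,-50],"turn": 0,"claw": 0},
  {"delta_pos": [0,0,-50],"turn": 0,"claw": 0},
  {"delta_pos": [8,-59,0],"turn": 0,"claw": 1},
  {"delta_pos": [8,-59,0],"turn": 0,"claw": 1},
  {"delta_pos": [0,0,0],"turn": 0,"claw": 1},
  {"delta_pos": [0,0,0],"turn": 0,"claw": 1},
  {"delta_pos": [0,0,0],"turn": 0,"claw": 1},
])

```text
time_s: 8.4
tcp_pos: [0.4694, -0.0844, 0.2264]
ee_rot: [[1.0, 0.025, -0.0], [0.025, -1.0, -0.0], [-0.0, 0.0, -1.0]]
wrist_force: [-0.1, 0.3, 0.6]
gripper_width: 0.487
gripper_force: 0.0
```

```bash
python3 - <<'E'
from h import *
d=cap('wrist'); save('w2',d['color']);P=cloud(d);s=monitor.sense();print(s['tcp_pos'].round(4),s['gripper_width'])
near=np.linalg.norm(P[...,:2]-[.538,-.083],axis=-1)<.05
for lo,hi in((.134,.16),(.1,.108)):
    q=P[near&(P[...,2]>lo)&(P[...,2]<hi)]; c,r=cv2.minEnclosingCircle((q[:,:2]*1000).astype(np.float32)); print(len(q),np.round(c,1),round(r,1),np.median(q,0).round(4), cv2.minAreaRect((q[:,:2]*1000).astype(np.float32)))
m=(P[...,2]>.1355)&(abs(P[...,1]+.204)<.03)&(P[...,2]<.19);print('ball top',P[m].max(0) if m.any() else 0,P[m].mean(0) if m.any() else 0)
E
```

```text
[ 0.4695 -0.0845  0.2264] 0.5315294429432755
1365 [540.7 -80.7] 16.0 [ 0.5406 -0.0804  0.1401] ((540.5444946289062, -80.35775756835938), (30.877527236938477, 30.105506896972656), 64.76566314697266)
7339 [538. -83.] 50.0 [ 0.5411 -0.083   0.1046] ((538.7469482421875, -82.61184692382812), (84.53364562988281, 85.75846099853516), 1.763038158416748)
ball top [ 0.55102877 -0.18086884  0.16794091] [ 0.53016985 -0.19666231  0.15861198]
```

View pics/w2.png

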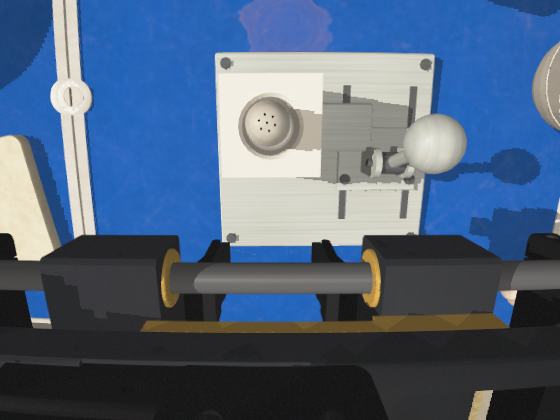

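Call:
drive_tool([
  {"delta_pos": [35,-1,0],"turn": 0,"claw": 1},
  {"delta_pos": [35.5,-1,0],"turn": 0,"claw": 1},
  {"delta_pos": [0,0,0],"turn": 0,"claw": 1},
  {"delta_pos": [0,0,0],"turn": 0,"claw": 1},
  {"delta_pos": [0,0,20],"turn": 0,"claw": 1},
  {"delta_pos": [0,0,30],"turn": 0,"claw": 1},
  {"delta_pos": [0,0,30],"turn": 0,"claw": 1},
  {"delta_pos": [0,0,20],"turn": 0,"claw": 1},
  {"delta_pos": [0,0,10],"turn": 0,"claw": 1},
  {"delta_pos": [0,0,6],"turn": 0,"claw": 1},
  {"delta_pos": [0,0,0],"turn": 0,"claw": 1},
])

```text
time_s: 9.82
tcp_pos: [0.5404, -0.0796, 0.1109]
ee_rot: [[1.0, 0.027, 0.001], [0.027, -1.0, -0.0], [0.001, 0.0, -1.0]]
wrist_force: [0.0, -0.3, 0.4]
gripper_width: 1.001
gripper_force: 0.0
```

Call:
drive_tool([
  {"delta_pos": [0,1,0],"turn": 0,"claw": 0.6},
  {"delta_pos": [0,0,0],"turn": 0,"claw": 0.55},
  {"delta_pos": [0,0,0],"turn": 0,"claw": 0.5},
  {"delta_pos": [0,0,0],"turn": 0,"claw": 0.4},
  {"delta_pos": [0,0,0],"turn": 0,"claw": 0.4},
  {"delta_pos": [0,0,0],"turn": 0,"claw": 0.4},
  {"delta_pos": [0,0,0],"turn": 0,"claw": 0.4},
])

```text
time_s: 10.7
tcp_pos: [0.5404, -0.0805, 0.1105]
ee_rot: [[1.0, 0.027, -0.0], [0.027, -1.0, -0.0], [-0.0, 0.0, -1.0]]
wrist_force: [-0.2, -0.0, -0.0]
gripper_width: 0.413
gripper_force: 0.0
```

```bash
python3 - <<'E'
from h import *
d=cap('wrist');e=cap('scene'); save('w3',np.hstack([d['color'][::2,::2],cv2.resize(e['color'][195:300,275:380],(280,210),interpolation=cv2.INTER_CUBIC)])); print({k:np.round(v,3).tolist() for k,v in monitor.sense().items() if k in('gripper_width','gripper_force','wrist_force')})
E
```

```text
{'wrist_force': [-0.123, 0.104, -0.439], 'gripper_force': 0.113, 'gripper_width': 0.404}
```

View pics/w3.png

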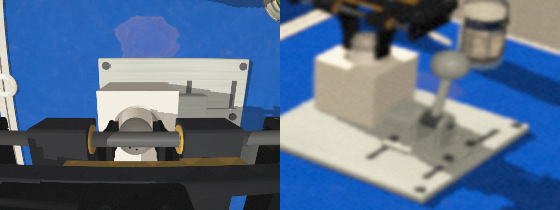

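Call:
drive_tool([
  {"delta_pos": [0,0,0],"turn": 0,"claw": 0.3},
  {"delta_pos": [0,0,0],"turn": 0,"claw": 0.3},
  {"delta_pos": [0,0,0],"turn": 0,"claw": 0.3},
])

```text
time_s: 11.18
tcp_pos: [0.5404, -0.0805, 0.1106]
ee_rot: [[1.0, 0.027, -0.0], [0.027, -1.0, -0.0], [-0.0, 0.0, -1.0]]
wrist_force: [0.0, -0.9, 0.8]
gripper_width: 0.382
gripper_force: 29.1
```

Call:
drive_tool([
  {"delta_pos": [0,0,-4],"turn": 0,"claw": 0.2},
  {"delta_pos": [0,0,-6],"turn": 0,"claw": 0.2},
  {"delta_pos": [0,0,-8],"turn": 0,"claw": 0.2},
  {"delta_pos": [0,0,-10],"turn": 0,"claw": 0.2},
  {"delta_pos": [0,0,-10],"turn": 0,"claw": 0.2},
  {"delta_pos": [0,0,-12],"turn": 0,"claw": 0.2},
  {"delta_pos": [0,0,-15],"turn": 0,"claw": 0.2},
  {"delta_pos": [0,0,-20],"turn": 0,"claw": 0.2},
  {"delta_pos": [0,0,-15],"turn": 0,"claw": 0.2},
  {"delta_pos": [0,0,0],"turn": 0,"claw": 0.2},
])

```text
time_s: 12.42
tcp_pos: [0.5412, -0.0804, 0.2122]
ee_rot: [[1.0, 0.027, 0.003], [0.027, -1.0, 0.0], [0.003, -0.0, -1.0]]
wrist_force: [-0.3, -0.8, -1.2]
gripper_width: 0.385
gripper_force: 29.0
```

```bash
python3 - <<'E'
from h import *
e=cap('scene');d=cap('side'); save('w4',np.hstack([cv2.resize(e['color'][175:295,265:385],(400,400),interpolation=cv2.INTER_CUBIC),cv2.resize(d['color'][130:230,250:350],(400,400),interpolation=cv2.INTER_CUBIC)]))
P=cloud(e); s=monitor.sense();print(s['tcp_pos'])
m=(np.linalg.norm(P[...,:2]-s['tcp_pos'][:2],axis=-1)<.027)&(P[...,2]>.107)&(P[...,2]<.2);q=P[m]
for z in np.arange(.11,.2,.01):
    k=q[abs(q[:,2]-z)<.005]
    if len(k)>4: print(round(z,3),len(k),k.mean(0).round(4))
E
```

```text
[ 0.53996268 -0.08034131  0.2101699 ]
0.11 17 [ 0.5511 -0.0688  0.1086]
0.16 20 [ 0.5291 -0.0925  0.162 ]
0.17 33 [ 0.5266 -0.0907  0.1696]
0.18 39 [ 0.5262 -0.0914  0.1797]
0.19 47 [ 0.5284 -0.091   0.1892]
```

View pics/w4.png

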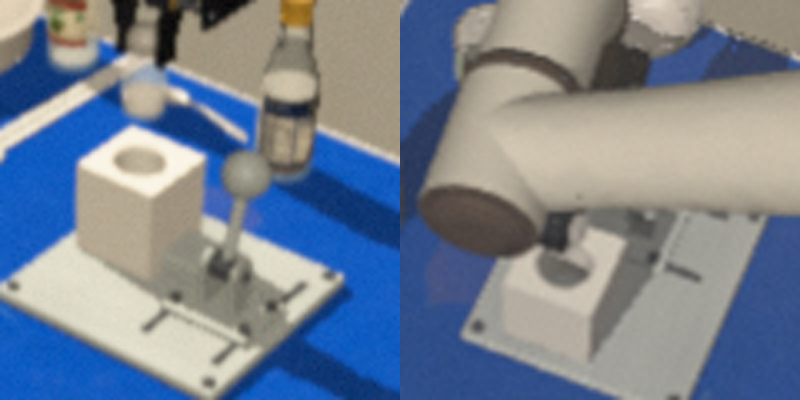

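The left view shows the shaker hanging upright in the gripper at (143,80), the well empty and the lever thrown, ball at (245,175). I'll carry it to the board.

Call:
drive_tool([
  {"delta_pos": [-5,-18,0],"turn": 0,"claw": 0.2},
  {"delta_pos": [-11,-36.5,0],"turn": 0,"claw": 0.2},
  {"delta_pos": [-11,-36.5,0],"turn": 0,"claw": 0.2},
  {"delta_pos": [-11,-36.5,0],"turn": 0,"claw": 0.2},
  {"delta_pos": [-11,-36.5,0],"turn": 0,"claw": 0.2},
  {"delta_pos": [-11,-36.5,0],"turn": 0,"claw": 0.2},
  {"delta_pos": [-11,-36.5,0],"turn": 0,"claw": 0.2},
  {"delta_pos": [-11,-36.5,0],"turn": 0,"claw": 0.2},
  {"delta_pos": [-11,-36.5,0],"turn": 0,"claw": 0.2},
  {"delta_pos": [-11,-36.5,0],"turn": 0,"claw": 0.2},
  {"delta_pos": [-11,-36.5,0],"turn": 0,"claw": 0.2},
  {"delta_pos": [-5,-18,0],"turn": 0,"claw": 0.2},
])

```text
time_s: 14.02
tcp_pos: [0.408, 0.3187, 0.2099]
ee_rot: [[1.0, 0.029, -0.001], [0.029, -1.0, -0.001], [-0.001, 0.001, -1.0]]
wrist_force: [-0.1, -0.6, -1.9]
gripper_width: 0.378
gripper_force: 29.0
```

Call:
drive_tool([
  {"delta_pos": [0,0,25],"turn": 0,"claw": 0.2},
  {"delta_pos": [0,0,35],"turn": 0,"claw": 0.2},
  {"delta_pos": [0,0,30],"turn": 0,"claw": 0.2},
  {"delta_pos": [0,0,20],"turn": 0,"claw": 0.2},
  {"delta_pos": [0,0,15],"turn": 0,"claw": 0.2},
  {"delta_pos": [0,0,0],"turn": 0,"claw": 0.2},
  {"delta_pos": [0,0,0],"turn": 0,"claw": 0.2},
])

```text
time_s: 14.9
tcp_pos: [0.4099, 0.3176, 0.0863]
ee_rot: [[1.0, 0.027, 0.001], [0.027, -1.0, 0.001], [0.001, -0.001, -1.0]]
wrist_force: [-0.4, 0.2, -1.0]
gripper_width: 0.38
gripper_force: 29.0
```

```bash
python3 - <<'E'
from h import *
e=cap('scene');d=cap('wrist'); save('w5',np.hstack([cv2.resize(e['color'][150:255,135:240],(420,420),interpolation=cv2.INTER_CUBIC),d['color'][::2,::2].repeat(1,0).copy() if 0 else cv2.copyMakeBorder(d['color'][::2,::2],0,210,0,0,cv2.BORDER_CONSTANT)]))
s=monitor.sense();print(s['tcp_pos'],s['wrist_force'],s['gripper_width'])
E
```

```text
[0.4099481  0.31770671 0.08649817] [ 0.17318022 -0.12166703 -0.93876656] 0.38433620677411906
```

View pics/w5.png

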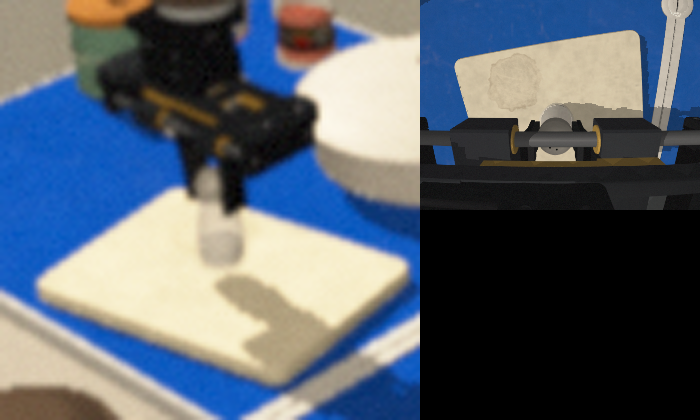

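The shaker hangs over the middle of the board, about upright. I'll lower it gently until it touches.

Call:
drive_tool([
  {"delta_pos": [0,0,3],"turn": 0,"claw": 0.2},
  {"delta_pos": [0,0,3],"turn": 0,"claw": 0.2},
  {"delta_pos": [0,0,3],"turn": 0,"claw": 0.2},
  {"delta_pos": [0,0,0],"turn": 0,"claw": 0.2},
])

```text
time_s: 15.5
tcp_pos: [0.4094, 0.317, 0.0762]
ee_rot: [[1.0, 0.027, -0.0], [0.027, -1.0, -0.001], [-0.0, 0.001, -1.0]]
wrist_force: [-0.3, -0.3, -1.8]
gripper_width: 0.38
gripper_force: 29.0
```

Call:
drive_tool([
  {"delta_pos": [0,0,2],"turn": 0,"claw": 0.2},
  {"delta_pos": [0,0,1],"turn": 0,"claw": 0.2},
  {"delta_pos": [0,0,0],"turn": 0,"claw": 0.2},
])

```text
time_s: 15.88
tcp_pos: [0.4095, 0.3171, 0.0735]
ee_rot: [[1.0, 0.027, -0.0], [0.027, -1.0, -0.0], [-0.0, 0.0, -1.0]]
wrist_force: [-1.4, 0.5, -1.5]
gripper_width: 0.38
gripper_force: 29.0
```

Call:
drive_tool([
  {"delta_pos": [0,0,1],"turn": 0,"claw": 0.2},
  {"delta_pos": [0,0,0],"turn": 0,"claw": 0.2},
])

```text
time_s: 16.12
tcp_pos: [0.4098, 0.3174, 0.0731]
ee_rot: [[1.0, 0.027, 0.001], [0.027, -1.0, 0.0], [0.001, -0.0, -1.0]]
wrist_force: [-0.5, -0.4, 2.4]
gripper_width: 0.379
gripper_force: 29.2
```

Call:
drive_tool([
  {"delta_pos": [0,0,1],"turn": 0,"claw": 0.2},
  {"delta_pos": [0,0,0],"turn": 0,"claw": 0.2},
])

```text
time_s: 16.38
tcp_pos: [0.41, 0.3175, 0.073]
ee_rot: [[1.0, 0.028, 0.001], [0.028, -1.0, 0.001], [0.001, -0.001, -1.0]]
wrist_force: [-1.1, -1.5, 8.3]
gripper_width: 0.383
gripper_force: 29.6
```

Call:
drive_tool([
  {"delta_pos": [0,0,1],"turn": 0,"claw": 0.2},
  {"delta_pos": [0,0,0],"turn": 0,"claw": 0.2},
])

```text
time_s: 16.62
tcp_pos: [0.4103, 0.3176, 0.0729]
ee_rot: [[1.0, 0.028, 0.002], [0.028, -1.0, 0.001], [0.002, -0.001, -1.0]]
wrist_force: [-2.8, -2.6, 13.6]
gripper_width: 0.381
gripper_force: 29.9
```

Touching. I'll ease off 2 mm and open slowly.

Call:
drive_tool([
  {"delta_pos": [0,0,-2],"turn": 0,"claw": 0.2},
  {"delta_pos": [0,0,0],"turn": 0,"claw": 0.42},
  {"delta_pos": [0,0,0],"turn": 0,"claw": 0.5},
  {"delta_pos": [0,0,0],"turn": 0,"claw": 0.7},
  {"delta_pos": [0,0,0],"turn": 0,"claw": 1},
  {"delta_pos": [0,0,0],"turn": 0,"claw": 1},
  {"delta_pos": [0,0,0],"turn": 0,"claw": 1},
  {"delta_pos": [0,0,0],"turn": 0,"claw": 1},
  {"delta_pos": [0,0,0],"turn": 0,"claw": 1},
  {"delta_pos": [0,0,0],"turn": 0,"claw": 1},
])

```text
time_s: 17.88
tcp_pos: [0.4095, 0.3172, 0.0726]
ee_rot: [[1.0, 0.027, 0.0], [0.027, -1.0, 0.0], [0.0, -0.0, -1.0]]
wrist_force: [-0.1, 0.1, -0.7]
gripper_width: 0.998
gripper_force: 0.0
```

Call:
drive_tool([
  {"delta_pos": [0,0,-10],"turn": 0,"claw": 1},
  {"delta_pos": [0,0,-20],"turn": 0,"claw": 1},
  {"delta_pos": [0,0,-30],"turn": 0,"claw": 1},
  {"delta_pos": [0,0,-30],"turn": 0,"claw": 1},
  {"delta_pos": [0,0,-30],"turn": 0,"claw": 1},
  {"delta_pos": [-25,0,-20],"turn": 0,"claw": 1},
  {"delta_pos": [-25,0,0],"turn": 0,"claw": 1},
  {"delta_pos": [0,0,0],"turn": 0,"claw": 1},
  {"delta_pos": [0,0,0],"turn": 0,"claw": 1},
])

```text
time_s: 19.0
tcp_pos: [0.3599, 0.316, 0.213]
ee_rot: [[1.0, 0.028, 0.001], [0.028, -1.0, 0.001], [0.001, -0.001, -1.0]]
wrist_force: [0.5, 0.7, 0.7]
gripper_width: 0.998
gripper_force: 0.0
```

```bash
python3 - <<'E'
from h import *
e=cap('scene');d=cap('wrist'); save('w6',np.hstack([e['color'][140:350,135:415],d['color'][::2,::2]]))
P=cloud(d);m=(P[...,2]>.06)&(P[...,2]<.13)&(np.linalg.norm(P[...,:2]-[.41,.318],axis=-1)<.05);print(m.sum(),P[m].max(0),np.median(P[m&(P[...,2]>.095)],0))
E
```

```text
1418 [0.42813111 0.3345862  0.10643893] [0.41050363 0.31774552 0.10222022]
```

View pics/w6.png

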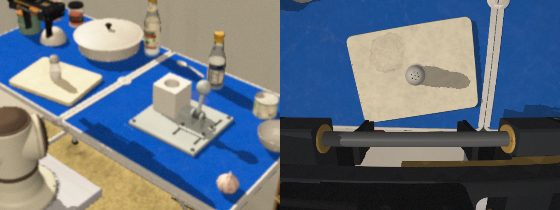

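The shaker stands upright on the board at (55,70) on the left and (415,75) on the right. The lever is still thrown and the bystanders are in place.

```bash
python3 -c "
from station import ticket; print(ticket.finish_job())"
```

```text
the job is handed in; nothing more can be done
None
```

The job is handed in: the lever went over centre without being forced and stays thrown, and the salt shaker stands upright and released on the chopping board; the tin, garlic and sauce bottle look unmoved in the last picture.

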